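Seat the printing block in the registration jig

TASK

Pick up the larger round printing block and lay it flat on the bare end of the jig's plywood bed. Then, keeping it down on the bed, gently slide it along to the round recess and feel about until it drops in, fully home and level, and let go. The bed has been shifted and clamped somewhere unknown, so do not lift the block over the recess end, do not force it, and leave the other blocks and the jar where they are.

Things in the scene. Friction and masses are not known exactly. Their poses are not given: they have to be found in the camera images.
- block_mid (a point): Centre (half-way up) of the round printing block to be seated: a hardwood disc, 50 mm diameter, 14 mm thick, carved face up, about 30 to 55 g, lying flat on the table at the start. z axis is the disc's axis, up. Grip it across the diameter by its upper part: when seated only its upper 9 mm stand above the bed.
- jig: The fixed jig: dark steel base 180 (x) by 270 (y) by 10 mm high, carrying a plywood bed 155 by 245 mm, its flat top 22 mm above the table. Origin: centre of the base's underside; z up; y runs from the bare end (-y) to the recess end (+y). The bed is clamped by friction off-centre by an unmeasured shift of up to 8 mm in x and in y. Two low clamp screws stick out 19 mm at the -x edge.
- land (a point): Middle of the bare end of the bed, on the bed's top surface (22 mm above the table), 55 mm from the jig's origin along its -y. Axes as the jig's.
- recess (a point): Nominal centre of the bed's round recess, at the bed's top (22 mm up), 55 mm from the jig's origin along its +y (axes too). The true centre is off by the bed's shift: up to 8 mm each way in x and in y. The recess: 53 mm across, 5 mm deep, flat bottom. Let go off-centre over it, a block leans towards the recess's centre. Block centre above the table: 29 mm lying on the bed, 24 mm seated.
- small_mid (a point): Centre of a smaller round printing block, 34 mm diameter, 14 mm thick; not to be disturbed.
- square_mid (a point): Centre of a square printing block, 40 by 40 by 14 mm; not to be disturbed.
- jar: Closed glass jar of medium, 68 mm diameter, 100 mm tall, standing on the table; origin at the centre of its underside; not to be disturbed.
Not all that is in view belongs to the job. Leave any blue look-alike of the part that bears block_mid alone.

How it is judged:
By the outcome, as a careful person would: the job done as asked, in the order asked, and still so for the second after the job is handed in, with the robot touching nothing.
It also fails if it takes over 72 s, if anything falls off the work surface, if the arm or the gripper's body presses on something with over 40 N, if the wrist force passes 120 N, or if a joint passes its speed limit or range.

ROBOT

A 7-joint arm with a two-finger parallel gripper is mounted at the origin on the work surface. World frame = base frame: x ahead of the robot, y to its left, z up, the work surface at z = 0. Lengths are in m, angles in rad, forces in N, time in s.
With the tool pointing down it reaches from about 0.4 to 0.925 m from the base axis. Payload 4.1 kg.
Tool frame: the origin (TCP) lies on the centre line of the jaws, within the pads' length; the fingertips stand finger_overhang ahead of it and the grasp point (between the pads) lies 11 mm behind it (finger_overhang is the distance from the TCP to the fingertips, in m); x points along the fingers, y is the direction in which the jaws open and shut, and the axes are right-handed (so a half turn about x gives the same grasp; the last joint's range is limited). The gripper opens to 85 mm and grips with 20 to 120 N. Pads are 22 mm wide; open, the fingers measure 114 mm over their backs; the gripper's body (76 mm by 85 mm) begins 54 mm behind the grasp point. The pads swing forward as they close: fully open they stand 13 mm farther back than shut.
Start: joints at [-1.215, 0.398, 0.045, 1.537, -0.019, 1.207, -0.051], TCP at [0.286, 0.584, 0.239] pointing down, gripper open.
Joint ranges: [-2.82, 2.82], [-0.49, 2.23], [-1.37, 1.46], [0, 2.46], [-1.36, 4.5], [0.23, 2], [-2.94, 2.94]. Speed limits (rad/s): [2.57, 2.57, 3.14, 3.14, 3.14, 3.14, 3.14].

INTERFACE

Orientations are given as a unit quaternion [x, y, z, w].
In Python, from bench import * gives the robot as it stands. The module is installed in compiled form; this text tells all that it offers.
- The arm moves only by the tool arm_command, never from a script. Its argument "steps" is a list that holds one entry, the list of rows, each a list of 7 numbers: the shift along the tool's x, y, z scaled (see below), then the turn, a rotation vector about the tool's x, y, z scaled (see below), then the opening, from 0 (shut) to 1 (fully open). A call has 1 to 20 rows; each row shifts and turns the commanded pose from where the row before left it, along the tool's axes as they then stand; what a row does not reach is not made up. The controller multiplies each number of a shift by 40 mm and each number of a turn by 8 degrees. A row lasts 1/8 s, in which the tool goes at most 62.5 mm and 10.7 degrees, less where a joint would pass 70% of its speed; a pose out of reach is approached as far as the arm can. A call with a number of a shift or a turn outside -1 to 1 is refused whole. A call with a gripper value outside its range is refused whole. The fingers move at their own pace and stop on an object; the grip force is fixed at half the most. Time passes only in rows, so rows that do not move let the fingers close. It gives the time, the measured TCP pose, the force and the opening at its end, in the units of the state.
- get_obs(): the state, without advancing time (a new reading comes with each control period).
- camera(name): name is "side" or "top"; returns the picture (420x560x3 uint8, red, green, blue); there is no depth.
- camera_params(name): a dict with "fx", "fy", "cx", "cy" (pixels), "k1" (the pictures are not rectified: a ray, as slopes to the right and down, at radius r is drawn at 1 + k1 r^2 times it, then the intrinsics apply), "position" and "attitude" of the camera in the world. Camera axes: x right, y down, z forward; pixel columns grow to the right and rows downward; lengths in m; the calibration is good to about 2 mm. A picture is of the moment at which its call begins. camera_params takes no time and is no camera call.
- finish_job(): hands the job in, once; it reports no verdict.
Trained networks look in the newest picture that a camera, given by its name, has taken for a name from the list of things; names that differ only in an ending like _2 or _b are one class to them, and where a whole thing is asked for, a point or a joint stands for the part that bears it (a point fixed in the world has none). Each returns a list of dicts, best first, with "p" (0 to 1); they miss things now and then, are a little off and sometimes report something else, mostly with a low value. They report only what shows in the picture. A call takes as long as a camera call. They do not tell look-alikes from the thing itself.
- regions_of(camera, label): "mask" (420x560 bool, what is visible of it) and "bbox" ([left, top, right, bottom] in pixels, round what is visible of it).
The state is a dict: "time": time; "joints": joint angles; "qvel": joint speeds; "joint_efforts": joint torques, N m; "tool_pos": TCP position; "orientation": TCP orientation; "wrist_force": force on the tool from outside, world axes, zero at the start; "moment": the same for the moment, N m; "gripper_width": finger opening in m.
Only numpy, scipy, OpenCV 4.12 (cv2) and the standard library are available. Lean on these libraries where they do the work, as an engineer would, in place of code of your own. Each camera call takes 0.05 s, during which the arm holds its last target.

## Working session

There is one attempt and no reset: what is moved stays moved. The work goes in short steps, Python scripts to look and compute and a tool call to move; the robot and the scene stay as the last step left them, time stands still between calls to the robot, and variables do not carry over. Pictures are saved under pics/ and viewed, and the job is handed in when it is done.

Besides the shell and the picture viewer there is one more tool, called after "Call:" as name(argument=value, ...) on one line, values as JSON. arm_command: Moves the arm, as the interface text tells. Its arguments: {"type":"object","properties":{"steps":{"type":"array"}},"required":["steps"]}

```bash
mkdir -p pics; ls; python3 - <<'E'
from bench import *
import cv2
print(get_obs())
for n in ["side","top"]:
    print(n,camera_params(n))
    im=camera(n); cv2.imwrite(f"pics/{n}0.png",im[:,:,::-1])
E
```

```text
pics
{'time': 0.0, 'joints': array([-1.21501662,  0.39918115,  0.04505715,  1.5378676 , -0.01870256,
        1.20693726, -0.05072545]), 'qvel': array([-0.00042711, -0.00033942, -0.00228138,  0.00030994, -0.00052166,
        0.00011498,  0.00040653]), 'joint_efforts': array([-1.87933224e-04, -4.75120926e+01,  1.36467006e+00, -2.54226851e+01,
        1.16780141e-02,  9.29572270e-03,  2.83398674e-05]), 'tool_pos': array([0.28523906, 0.58337497, 0.23827647]), 'orientation': array([ 0.15869588,  0.68901709, -0.16007326,  0.68880158]), 'wrist_force': array([ 0.35636902,  0.51921876, -0.07983073]), 'moment': array([-0.00791238, -0.0086598 , -0.0321385 ]), 'gripper_width': 0.08521902484959196}
side {'fx': 387.27474142801145, 'fy': 387.27474142801145, 'cx': 277.4809177116501, 'cy': 215.51713703470423, 'k1': -0.024192360160166966, 'position': array([ 0.0965081 , -0.38665878,  0.6863734 ]), 'attitude': array([ 0.85356841, -0.3517619 ,  0.14508014, -0.35585994])}
top {'fx': 402.4181372559512, 'fy': 402.4181372559512, 'cx': 281.9066340854581, 'cy': 206.17224020135058, 'k1': -0.07842586201407131, 'position': array([0.36887641, 0.08296983, 0.92312628]), 'attitude': array([-0.69754098,  0.70975712, -0.07381598,  0.06505854])}
```

View pics/top0.png

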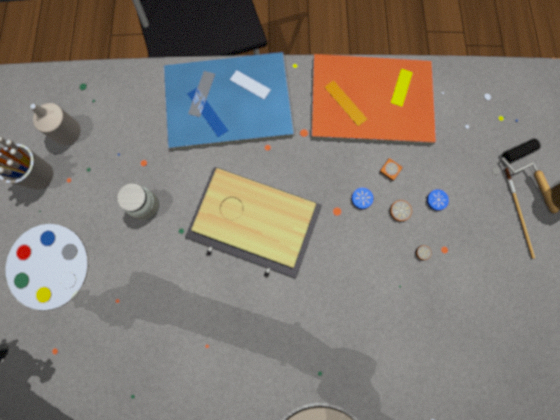

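View pics/side0.png

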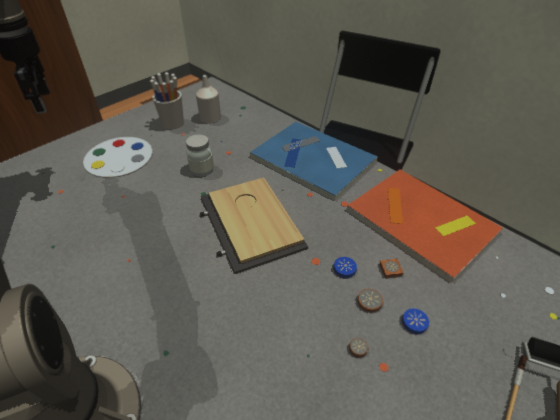

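```bash
cat > h.py <<'E'
from bench import *
import numpy as np, cv2
from scipy.spatial.transform import Rotation as R
def ray(n,u,v):
    p=camera_params(n); K=np.array([[p['fx'],0,p['cx']],[0,p['fy'],p['cy']],[0,0,1]])
    q=cv2.undistortPoints(np.array([[[u,v]]],float),K,np.array([p['k1'],0,0,0,0.]))[0,0]
    # check model
    return p['position'], R.from_quat(p['attitude']).apply([q[0],q[1],1])
def at(n,u,v,z):
    o,d=ray(n,u,v); return o+d*(z-o[2])/d[2]
def proj(n,P):
    p=camera_params(n); c=R.from_quat(p['attitude']).inv().apply(np.atleast_2d(P)-p['position'])
    s=c[:,:2]/c[:,2:]; s=s*(1+p['k1']*(s**2).sum(1,keepdims=True))
    return s*[p['fx'],p['fy']]+[p['cx'],p['cy']]
def maskpts(n,m,z):
    v,u=np.nonzero(m); return np.array([at(n,a,b,z) for a,b in zip(u,v)])
def cen(n,m,z):
    M=cv2.moments(m.astype(np.uint8),True); return at(n,M['m10']/M['m00'],M['m01']/M['m00'],z)
E
python3 - <<'E'
from h import *
for n in ["top","side"]:
    im=camera(n)
    for l,z in [("block_mid",.012),("small_mid",.012),("square_mid",.012),("jar",.05),("jig",.018)]:
        for r in regions_of(n,l):
            print(n,l,round(r['p'],2),np.round(r['bbox'],0),r['mask'].sum(),np.round(cen(n,r['mask'],z),4))
    c=im[60:320,130:470] if n=="top" else im[150:380,180:480]
    cv2.imwrite(f"pics/{n}_crop.png",cv2.resize(c,None,fx=2.3,fy=2.3,interpolation=cv2.INTER_CUBIC)[:,:,::-1])
E
```

```text
top block_mid 0.77 [391. 200. 411. 221.] 366 [ 0.5349 -0.2052  0.012 ]
top block_mid 0.74 [350. 188. 373. 208.] 372 [ 0.5667 -0.1164  0.012 ]
top small_mid 0.47 [416. 245. 432. 261.] 168 [ 0.4386 -0.2502  0.012 ]
top square_mid 0.73 [378. 159. 403. 183.] 280 [ 0.6364 -0.1897  0.012 ]
top jar 0.73 [119. 184. 160. 223.] 1127 [0.5587 0.3913 0.05  ]
top jig 0.98 [185. 168. 317. 279.] 9008 [0.5137 0.1356 0.018 ]
side block_mid 0.77 [401. 311. 425. 337.] 548 [ 0.5577 -0.2979  0.012 ]
side block_mid 0.66 [358. 290. 381. 314.] 493 [ 0.5335 -0.209   0.012 ]
side block_mid 0.56 [333. 258. 356. 277.] 386 [ 0.5661 -0.12    0.012 ]
side small_mid 0.49 [347. 341. 367. 356.] 242 [ 0.4353 -0.2533  0.012 ]
side square_mid 0.62 [379. 260. 402. 280.] 337 [ 0.6335 -0.1924  0.012 ]
side jar 0.58 [184. 132. 213. 177.] 1014 [0.5582 0.3897 0.05  ]
side jig 0.67 [202. 178. 309. 272.] 6012 [0.5035 0.1146 0.018 ]
```

View pics/top_crop.png

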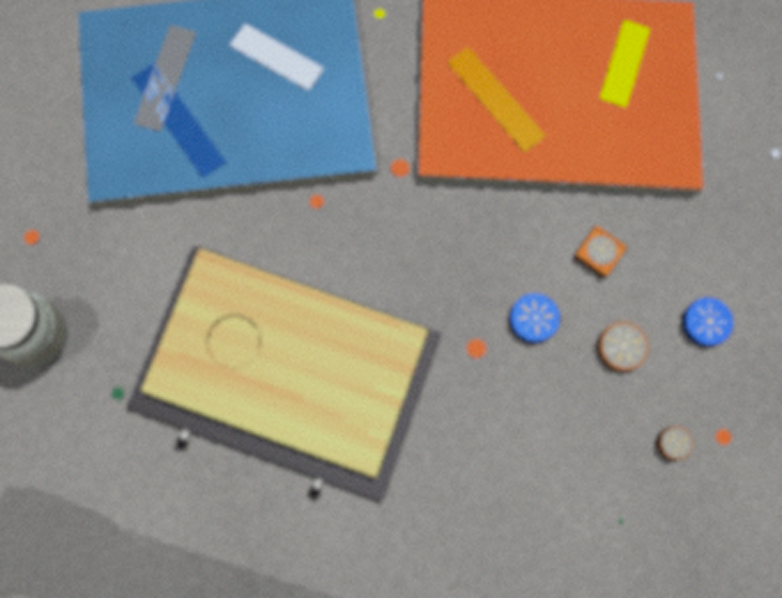

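View pics/side_crop.png

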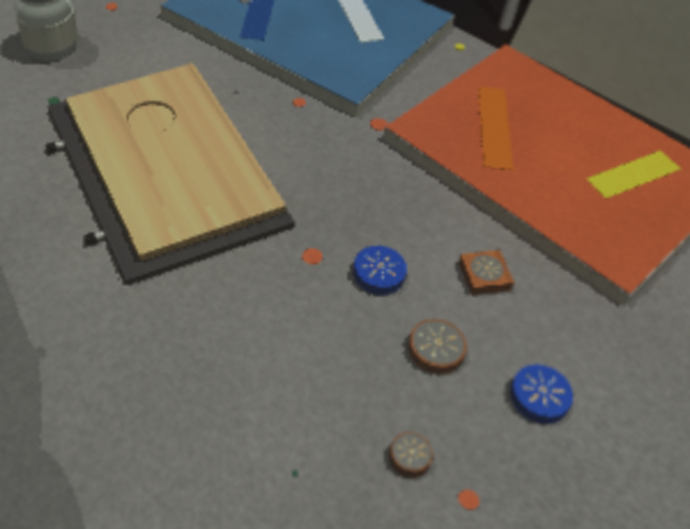

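Brown larger disc at top (400,211) is the target. The blue ones at (363,198) and (438,200) are look-alikes, and (424,253) is the smaller brown disc. Next I'll measure the jig and confirm the block in an enlarged crop.

```bash
python3 - <<'E'
import bench; print([x for x in dir(bench) if not x.startswith('__')])
from h import *
try: print(finger_overhang)
except Exception as e: print(e)
ims={n:camera(n) for n in ["top","side"]}
t=ims["top"][175:290,340:460]; s=ims["side"][240:370,320:450]
cv2.imwrite("pics/crop_blk.png",np.hstack([cv2.resize(t,(390,390),interpolation=3),cv2.resize(s,(390,390),interpolation=3)])[:,:,::-1])
def rectfit(n,m,z,tag):
    c=max(cv2.findContours(m.astype(np.uint8),cv2.RETR_EXTERNAL,cv2.CHAIN_APPROX_NONE)[0],key=cv2.contourArea)[:,0]
    P=np.array([at(n,a,b,z)[:2] for a,b in c]).astype(np.float32)
    hull=cv2.convexHull(P*1000)
    print(n,tag,cv2.minAreaRect(hull))
    return P
for n,im in ims.items():
    hsv=cv2.cvtColor(im,cv2.COLOR_RGB2HSV)
    m=(hsv[...,0]>8)&(hsv[...,0]<35)&(hsv[...,1]>60)&(hsv[...,2]>100)
    roi=np.zeros_like(m); 
    if n=="top": roi[160:285,180:325]=1
    else: roi[170:280,195:312]=1
    m&=roi
    m=cv2.morphologyEx(m.astype(np.uint8),cv2.MORPH_CLOSE,np.ones((7,7)))
    rectfit(n,m,.022,"bed")
    for r in regions_of(n,"jig")[:1]: rectfit(n,r['mask'],.010,"base")
    # brown block: by hsv
    g=cv2.cvtColor(im,cv2.COLOR_RGB2GRAY)
    for r in regions_of(n,"block_mid"):
        M=cv2.moments(r['mask'].astype(np.uint8),True); print(r['p'],M['m10']/M['m00'],M['m01']/M['m00'],M['m00'],np.median(im[r['mask']],0), cen(n,r['mask'],.014))
# recess crop
cv2.imwrite("pics/recess.png",np.hstack([cv2.resize(ims["top"][185:235,205:265],(390,325),interpolation=3),cv2.resize(ims["side"][180:230,215:275],(390,325),interpolation=3)])[:,:,::-1])
E
```

```text
['IKError', 'camera', 'camera_params', 'finger_overhang', 'finish_job', 'get_obs', 'regions_of']
0.008
top bed ((526.1419677734375, 135.09652709960938), (248.5779266357422, 158.2648468017578), 68.99243927001953)
top base ((510.384033203125, 139.1410675048828), (269.5504455566406, 195.79176330566406), 69.03741455078125)
0.73 400.2602339181287 210.34795321637426 342.0 [169. 165. 153.] [ 0.53559871 -0.20468541  0.014     ]
0.66 437.50387596899225 199.7312661498708 387.0 [ 82. 128. 219.] [ 0.55943548 -0.29584241  0.014     ]
0.63 361.62698412698415 198.2116402116402 378.0 [ 92.  138.  218.5] [ 0.56581461 -0.11572834  0.014     ]
side bed ((527.1836547851562, 135.33599853515625), (247.024169921875, 156.51438903808594), 68.98699188232422)
side base ((509.9695739746094, 138.67221069335938), (279.8348388671875, 201.24671936035156), 69.07484436035156)
0.91 369.8825831702544 300.7514677103718 511.0 [108. 104.  97.] [ 0.53203068 -0.20961949  0.014     ]
0.82 345.0982800982801 267.12530712530713 407.0 [ 43.  68. 140.] [ 0.56383526 -0.12115692  0.014     ]
0.64 414.3840445269017 321.012987012987 539.0 [ 45.  72. 143.] [ 0.55551683 -0.2979098   0.014     ]
```

View pics/crop_blk.png

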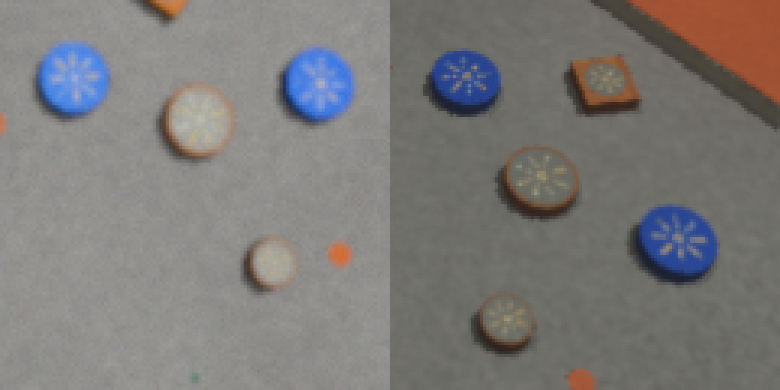

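View pics/recess.png

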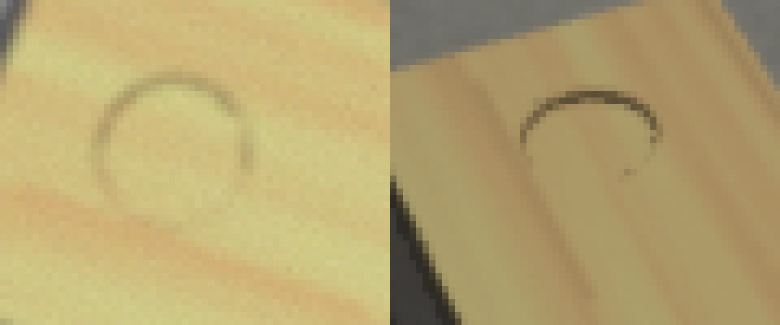

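```bash
cat >> h.py <<'E'
def cylcen(n,m,r,z0,z1):
    from scipy.optimize import fsolve
    M=cv2.moments(m.astype(np.uint8),True); c=np.array([M['m10']/M['m00'],M['m01']/M['m00']])
    a=np.linspace(0,2*np.pi,60)
    def f(x):
        P=np.array([[x[0]+r*np.cos(t),x[1]+r*np.sin(t),z] for z in (z0,z1) for t in a])
        h=cv2.convexHull((proj(n,P)).astype(np.float32)); M=cv2.moments(h)
        return np.array([M['m10']/M['m00'],M['m01']/M['m00']])-c
    return fsolve(f,at(n,*c,(z0+z1)/2)[:2],epsfcn=1e-6)
def go(target,rv=None):
    "delta in tool axes (mm) to target"
    o=get_obs(); Rt=R.from_quat(o['orientation']); return Rt.inv().apply(np.array(target)-o['tool_pos'])*1000
E
python3 - <<'E'
from h import *
for n in ["top","side"]:
    im=camera(n)
    for r in regions_of(n,"block_mid"): print(n,np.round(cylcen(n,r['mask'],.025,0,.014),4), np.median(im[r['mask']],0))
print("recess top",at("top",231.6,207.8,.022))
# fit circle by far-wall: project circle candidates, use overlay
for n in ["top","side"]:
    im=camera(n).copy(); im=cv2.resize(im,None,fx=6,fy=6,interpolation=3)
    c=np.array([.5463,.1866]); a=np.linspace(0,2*np.pi,100)
    for z,col in ((.022,(255,0,0)),(.017,(0,0,255))):
        P=np.c_[c[0]+.0265*np.cos(a),c[1]+.0265*np.sin(a),0*a+z]
        q=proj(n,P); cv2.polylines(im,[np.int32((q+.5)*6)],True,col,1)
    u,v=np.int32(q.mean(0)*6); cv2.imwrite(f"pics/ov_{n}.png",im[v-150:v+150,u-180:u+180][:,:,::-1])
Rt=R.from_quat(get_obs()['orientation']); print(Rt.as_matrix().round(3))
E
python3 -c "
import cv2,numpy as np
cv2.imwrite('pics/ov.png',np.hstack([cv2.imread('pics/ov_top.png'),cv2.imread('pics/ov_side.png')]))"
```

```text
top [ 0.5362 -0.2064] [169. 166. 153.]
top [ 0.5603 -0.2978] [ 81. 128. 220.]
top [ 0.5671 -0.118 ] [ 93. 138. 218.]
side [ 0.5378 -0.2078] [108. 105.  98.]
side [ 0.5619 -0.2972] [ 45.  72. 142.]
side [ 0.5687 -0.1174] [ 42.  68. 140.]
recess top [0.54645338 0.18491498 0.022     ]
[[ 0.     0.439  0.898]
 [ 0.     0.898 -0.439]
 [-1.     0.     0.   ]]h.py:27: RuntimeWarning: The iteration is not making good progress, as measured by the 
 improvement from the last ten iterations.
  return fsolve(f,at(n,*c,(z0+z1)/2)[:2],epsfcn=1e-6)
```

View pics/ov.png

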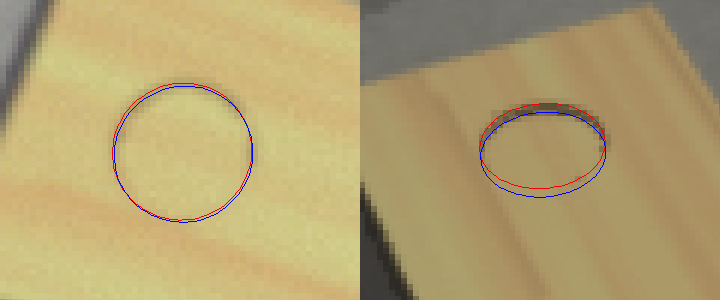

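Call:
arm_command(steps=[[[0, 0, 0, 1, 0, 0, 0.75], [0, 0, 0, 1, 0, 0, 0.75], [0, 0, 0, 1, 0, 0, 0.75], [0, 0, 0, 1, 0, 0, 0.75], [0, 0, 0, 1, 0, 0, 0.75], [0, 0, 0, 1, 0, 0, 0.75], [0, 0, 0, 1, 0, 0, 0.75], [0, 0, 0, 1, 0, 0, 0.75], [0, 0, 0, 1, 0, 0, 0.75], [0, 0, 0, 1, 0, 0, 0.75], [0, 0, 0, 1, 0, 0, 0.75], [0, 0, 0, 1, 0, 0, 0.75], [0, 0, 0, 1, 0, 0, 0.75], [0, 0, 0, 0.37, 0, 0, 0.75], [0, 0, 0, 0, 0, 0, 0.75]]])

```text
time: 3.18
tool_pos: [0.2854, 0.584, 0.2393]
orientation: [0.648, 0.282, -0.648, 0.282]
wrist_force: [-0.4, 0.2, -0.3]
gripper_width: 0.064
```

```bash
python3 - <<'E'
from h import *
o=get_obs(); print(o['time'],o['tool_pos'],o['joints'].round(2),R.from_quat(o['orientation']).as_matrix().round(3),o['gripper_width'],o['wrist_force'])
print(go([.537,-.207,.1]))
E
```

```text
3.175 [0.28536861 0.58404483 0.23931695] [-1.47  0.42  0.4   1.54 -0.17  1.21 -1.79] [[ 0.     0.732 -0.682]
 [ 0.    -0.682 -0.732]
 [-1.     0.    -0.   ]] 0.06402229699526286 [-0.44133561  0.17097433 -0.31257806]
[139.32166361 723.24206264 407.41855349]
```

Call:
arm_command(steps=[[[0.17, 0.9, 0.51, 0, 0, 0, 0.75], [0.17, 0.9, 0.51, 0, 0, 0, 0.75], [0.17, 0.9, 0.51, 0, 0, 0, 0.75], [0.17, 0.9, 0.51, 0, 0, 0, 0.75], [0.17, 0.9, 0.51, 0, 0, 0, 0.75], [0.17, 0.9, 0.51, 0, 0, 0, 0.75], [0.17, 0.9, 0.51, 0, 0, 0, 0.75], [0.17, 0.9, 0.51, 0, 0, 0, 0.75], [0.17, 0.9, 0.51, 0, 0, 0, 0.75], [0.17, 0.9, 0.51, 0, 0, 0, 0.75], [0.17, 0.9, 0.51, 0, 0, 0, 0.75], [0.17, 0.9, 0.51, 0, 0, 0, 0.75], [0.17, 0.9, 0.51, 0, 0, 0, 0.75], [0.17, 0.9, 0.51, 0, 0, 0, 0.75], [0.17, 0.9, 0.51, 0, 0, 0, 0.75], [0.17, 0.9, 0.51, 0, 0, 0, 0.75], [0.17, 0.9, 0.51, 0, 0, 0, 0.75], [0.17, 0.9, 0.51, 0, 0, 0, 0.75], [0.17, 0.9, 0.51, 0, 0, 0, 0.75], [0, 0, 0, 0, 0, 0, 0.75]]])

```text
time: 5.68
tool_pos: [0.5212, -0.1701, 0.1101]
orientation: [-0.649, -0.279, 0.649, -0.281]
wrist_force: [0.5, 0.5, -0.2]
gripper_width: 0.0643
```

```bash
python3 - <<'E'
from h import *
o=get_obs(); print(o['time'],o['tool_pos'],o['joints'].round(2),R.from_quat(o['orientation']).as_matrix().round(3),o['gripper_width'],o['wrist_force'])
print(go([.537,-.207,.035]))
E
```

```text
5.675 [ 0.52123642 -0.17010825  0.11012884] [-0.33  0.45  0.71  1.93 -0.37  0.9  -0.18] [[ 0.     0.728 -0.686]
 [-0.003 -0.686 -0.728]
 [-1.     0.002  0.002]] 0.06425922454387786 [ 0.5169732   0.51672277 -0.18489828]
[75.23100447 36.61278757 15.925871  ]
```

Call:
arm_command(steps=[[[0, 0.92, 0.4, 0, 0, 0, 0.75], [0.5, 0, 0, 0, 0, 0, 0.75], [0.8, 0, 0, 0, 0, 0, 0.75], [0.38, 0, 0, 0, 0, 0, 0.75], [0, 0, 0, 0, 0, 0, 0.75], [0, 0, 0, 0, 0, 0, 0.75]]])

```text
time: 6.42
tool_pos: [0.5379, -0.2027, 0.0437]
orientation: [0.649, 0.282, -0.648, 0.282]
wrist_force: [0.2, 0.0, 0.2]
gripper_width: 0.0642
```

```bash
python3 - <<'E'
from h import *
o=get_obs(); print(o['time'],o['tool_pos'],R.from_quat(o['orientation']).as_matrix().round(4)[:,0],o['gripper_width'],o['wrist_force'])
print(go([.537,-.207,.03]))
t=camera("top")[165:265,345:465]; s=camera("side")[220:360,290:440]
cv2.imwrite("pics/pre.png",np.hstack([cv2.resize(t,(390,325),interpolation=3),cv2.resize(s,(390,325),interpolation=3)])[:,:,::-1])
E
```

```text
6.425 [ 0.53791134 -0.20273882  0.04371799] [ 1.5e-03 -2.0e-04 -1.0e+00] 0.06419082059981306 [0.19325219 0.02660622 0.15508862]
[13.7173035   2.2224942   3.75066327]
```

View pics/pre.png

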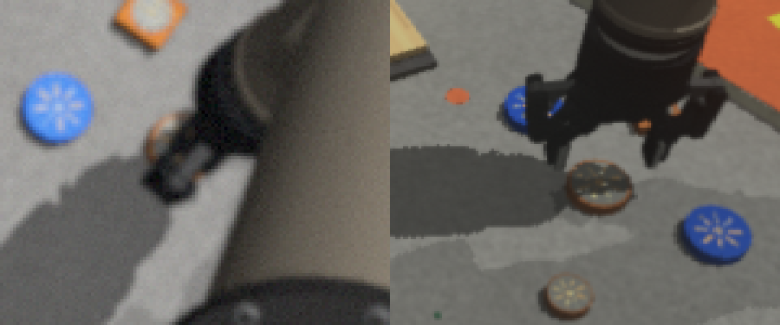

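Call:
arm_command(steps=[[[0, 0.055, 0.095, 0, 0, 0, 0.75], [0.2, 0, 0, 0, 0, 0, 0.75], [0.2, 0, 0, 0, 0, 0, 0.75], [0.2, 0, 0, 0, 0, 0, 0.75], [0.1, 0, 0, 0, 0, 0, 0.75], [0, 0, 0, 0, 0, 0, 0.75], [0, 0, 0, 0, 0, 0, 0.75]]])

```text
time: 7.4
tool_pos: [0.5364, -0.2072, 0.015]
orientation: [0.649, 0.282, -0.648, 0.282]
wrist_force: [0.6, -1.1, -0.2]
gripper_width: 0.064
```

```bash
python3 - <<'E'
from h import *
o=get_obs(); print(o['time'],o['tool_pos'],o['gripper_width'],o['wrist_force'])
print(go([.537,-.207,.01]))
t=camera("top")[165:265,345:465]; s=camera("side")[220:360,290:440]
cv2.imwrite("pics/pre2.png",np.hstack([cv2.resize(t,(390,325),interpolation=3),cv2.resize(s,(390,325),interpolation=3)])[:,:,::-1])
E
```

```text
7.4 [ 0.53644493 -0.20723962  0.01502417] 0.06399548128086341 [ 0.62879966 -1.10610429 -0.17445659]
[ 5.02438524  0.24062563 -0.55264932]
```

View pics/pre2.png

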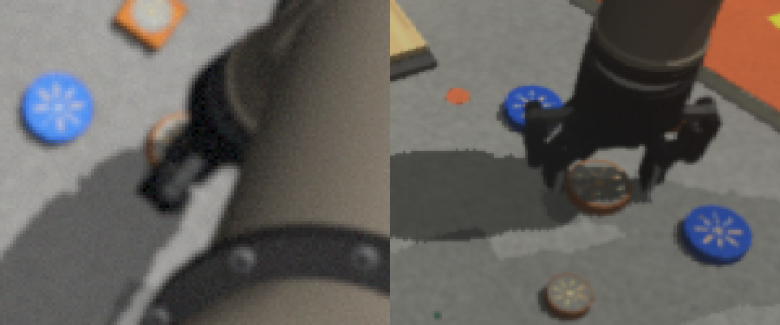

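Call:
arm_command(steps=[[[0.1, 0, 0, 0, 0, 0, 0.75], [0, 0, 0, 0, 0, 0, 0.75], [0, 0, 0, 0, 0, 0, 0.75]]])

```text
time: 7.88
tool_pos: [0.5362, -0.2071, 0.0108]
orientation: [0.648, 0.282, -0.648, 0.282]
wrist_force: [-0.7, -0.7, -0.9]
gripper_width: 0.0638
```

Call:
arm_command(steps=[[[0.07, 0, 0, 0, 0, 0, 0.75], [0, 0, 0, 0, 0, 0, 0.75]]])

```text
time: 8.12
tool_pos: [0.5361, -0.207, 0.0078]
orientation: [-0.648, -0.282, 0.649, -0.282]
wrist_force: [1.0, -0.5, -0.3]
gripper_width: 0.0638
```

Call:
arm_command(steps=[[[0.06, 0, 0, 0, 0, 0, 0.75], [0, 0, 0, 0, 0, 0, 0.75]]])

```text
time: 8.38
tool_pos: [0.5361, -0.2071, 0.0055]
orientation: [-0.648, -0.282, 0.649, -0.282]
wrist_force: [0.6, -0.2, 0.0]
gripper_width: 0.0638
```

Call:
arm_command(steps=[[[0.05, 0, 0, 0, 0, 0, 0.75], [0, 0, 0, 0, 0, 0, 0.75]]])

```text
time: 8.62
tool_pos: [0.5362, -0.207, 0.0035]
orientation: [-0.648, -0.282, 0.649, -0.282]
wrist_force: [-0.3, 0.6, -0.2]
gripper_width: 0.0643
```

Call:
arm_command(steps=[[[0.05, 0, 0, 0, 0, 0, 0.75], [0, 0, 0, 0, 0, 0, 0.75]]])

```text
time: 8.88
tool_pos: [0.5365, -0.2072, 0.002]
orientation: [0.649, 0.282, -0.648, 0.282]
wrist_force: [-0.3, -0.3, 3.0]
gripper_width: 0.064
```

Call:
arm_command(steps=[[[-0.15, 0, 0, 0, 0, 0, 0.75], [-0.1, 0, 0, 0, 0, 0, 0.75], [0, 0, 0, 0, 0, 0, 0.7], [0, 0, 0, 0, 0, 0, 0.65], [0, 0, 0, 0, 0, 0, 0.6], [0, 0, 0, 0, 0, 0, 0.5], [0, 0, 0, 0, 0, 0, 0.5]]])

```text
time: 9.75
tool_pos: [0.5363, -0.2071, 0.0122]
orientation: [0.649, 0.282, -0.648, 0.282]
wrist_force: [-0.7, 0.4, 5.7]
gripper_width: 0.0468
```

Call:
arm_command(steps=[[[0, 0, 0, 0, 0, 0, 0.4], [0, 0, 0, 0, 0, 0, 0.4], [0, 0, 0, 0, 0, 0, 0.4]]])

```text
time: 10.12
tool_pos: [0.5363, -0.2071, 0.0122]
orientation: [0.649, 0.282, -0.648, 0.282]
wrist_force: [-2.1, 0.5, 5.3]
gripper_width: 0.0472
```

Call:
arm_command(steps=[[[-0.3, 0, 0, 0, 0, 0, 0.4], [-0.8, 0, 0, 0, 0, 0, 0.4], [-0.8, 0, 0, 0, 0, 0, 0.4], [-0.6, 0, 0, 0, 0, 0, 0.4], [0, 0, 0, 0, 0, 0, 0.4], [0, 0, 0, 0, 0, 0, 0.4]]])

```text
time: 10.88
tool_pos: [0.5357, -0.2067, 0.111]
orientation: [-0.648, -0.282, 0.649, -0.282]
wrist_force: [-0.2, -0.0, -0.1]
gripper_width: 0.0469
```

```bash
python3 - <<'E'
from h import *
o=get_obs(); print(o['time'],o['tool_pos'],o['gripper_width'],o['wrist_force'])
y=R.from_quat(o['orientation']).as_matrix(); print(y.round(3))
print(go([.503,.084,.1]))
t=camera("top")[165:265,345:465]; s=camera("side")[200:340,290:440]
cv2.imwrite("pics/lift.png",np.hstack([cv2.resize(t,(390,325),interpolation=3),cv2.resize(s,(390,325),interpolation=3)])[:,:,::-1])
E
```

```text
10.875 [ 0.5357363  -0.20667299  0.11103095] 0.04694681525871514 [-0.16573256 -0.00095238 -0.12092277]
[[-0.001  0.731 -0.682]
 [ 0.001 -0.682 -0.731]
 [-1.    -0.001  0.   ]]
[  11.25628851 -222.18013315 -190.24568526]
```

View pics/lift.png

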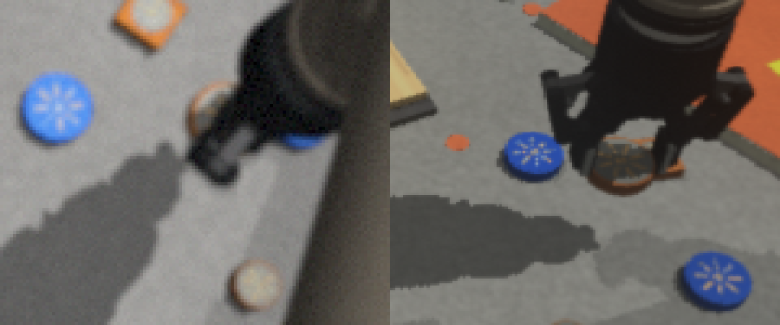

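Call:
arm_command(steps=[[[0, -0.4, -0.34, 0, 0, 0, 0.4], [0, -0.79, -0.68, 0, 0, 0, 0.4], [0, -0.79, -0.68, 0, 0, 0, 0.4], [0, -0.79, -0.68, 0, 0, 0, 0.4], [0, -0.79, -0.68, 0, 0, 0, 0.4], [0, -0.79, -0.68, 0, 0, 0, 0.4], [0, -0.79, -0.68, 0, 0, 0, 0.4], [0, -0.4, -0.34, 0, 0, 0, 0.4], [0.5, 0, 0, 0, 0, 0, 0.4], [0.7, 0, 0, 0, 0, 0, 0.4], [0, 0, 0, 0, 0, 0, 0.4], [0, 0, 0, 0, 0, 0, 0.4]]])

```text
time: 12.48
tool_pos: [0.5044, 0.0829, 0.064]
orientation: [0.649, 0.282, -0.649, 0.282]
wrist_force: [0.4, 0.6, -0.5]
gripper_width: 0.0473
```

```bash
python3 - <<'E'
from h import *
o=get_obs(); print(o['time'],o['tool_pos'],o['gripper_width'],o['wrist_force'])
y=R.from_quat(o['orientation']).as_matrix(); print(y.round(4))
print(go([.503,.084,.036]))
t=camera("top"); s=camera("side")
cv2.imwrite("pics/land.png",np.hstack([cv2.resize(t[170:290,200:344],(390,325),interpolation=3),cv2.resize(s[150:290,190:340],(390,325),interpolation=3)])[:,:,::-1])
E
```

```text
12.475 [0.50438906 0.08293134 0.06397583] 0.047307292628381944 [ 0.41318475  0.553759   -0.50604445]
[[ 2.000e-04  7.308e-01 -6.826e-01]
 [-3.000e-04 -6.826e-01 -7.308e-01]
 [-1.000e+00  4.000e-04  1.000e-04]]
[27.97519219 -1.75489867  0.16567846]
```

View pics/land.png

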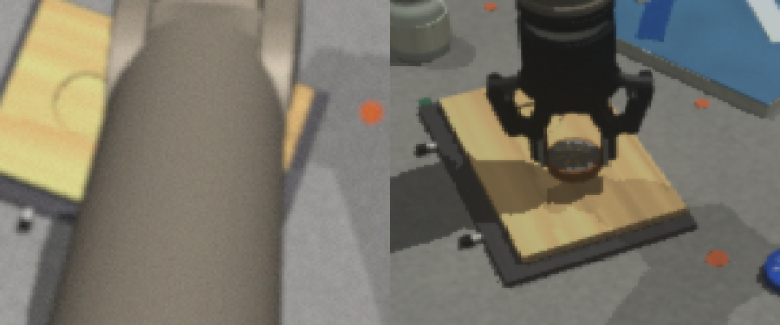

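Call:
arm_command(steps=[[[0.3, 0, 0, 0, 0, 0, 0.4], [0.2, 0, 0, 0, 0, 0, 0.4], [0.1, 0, 0, 0, 0, 0, 0.4], [0, 0, 0, 0, 0, 0, 0.4], [0, 0, 0, 0, 0, 0, 0.4]]])

```text
time: 13.2
tool_pos: [0.5043, 0.0832, 0.0398]
orientation: [0.649, 0.282, -0.648, 0.282]
wrist_force: [0.1, -1.3, -0.5]
gripper_width: 0.047
```

Call:
arm_command(steps=[[[0.04, 0, 0, 0, 0, 0, 0.4], [0.02, 0, 0, 0, 0, 0, 0.4], [0, 0, 0, 0, 0, 0, 0.4]]])

```text
time: 13.58
tool_pos: [0.5041, 0.0833, 0.0373]
orientation: [0.649, 0.282, -0.648, 0.282]
wrist_force: [-0.2, 0.4, 0.1]
gripper_width: 0.0473
```

Call:
arm_command(steps=[[[0.04, 0, 0, 0, 0, 0, 0.4], [0, 0, 0, 0, 0, 0, 0.4]]])

```text
time: 13.82
tool_pos: [0.504, 0.0833, 0.0356]
orientation: [-0.648, -0.282, 0.649, -0.282]
wrist_force: [-0.7, -0.2, -0.6]
gripper_width: 0.0474
```

Call:
arm_command(steps=[[[0.03, 0, 0, 0, 0, 0, 0.4], [0, 0, 0, 0, 0, 0, 0.4]]])

```text
time: 14.08
tool_pos: [0.504, 0.0833, 0.0344]
orientation: [-0.648, -0.282, 0.649, -0.282]
wrist_force: [1.3, 0.3, -1.2]
gripper_width: 0.0468
```

Call:
arm_command(steps=[[[0.03, 0, 0, 0, 0, 0, 0.4], [0, 0, 0, 0, 0, 0, 0.4]]])

```text
time: 14.32
tool_pos: [0.5042, 0.0833, 0.0341]
orientation: [0.649, 0.282, -0.649, 0.282]
wrist_force: [-1.6, -0.7, 8.5]
gripper_width: 0.0473
```

Call:
arm_command(steps=[[[0, -0.03, -0.08, 0, 0, 0, 0.4], [0, -0.06, -0.16, 0, 0, 0, 0.4], [0, -0.06, -0.16, 0, 0, 0, 0.4], [0, -0.06, -0.16, 0, 0, 0, 0.4], [0, 0, 0, 0, 0, 0, 0.4]]])

```text
time: 14.95
tool_pos: [0.5143, 0.1046, 0.0341]
orientation: [0.649, 0.281, -0.648, 0.282]
wrist_force: [-0.6, -2.1, 5.2]
gripper_width: 0.0473
```

Call:
arm_command(steps=[[[0, -0.06, -0.16, 0, 0, 0, 0.4], [0, -0.06, -0.16, 0, 0, 0, 0.4], [0, -0.06, -0.16, 0, 0, 0, 0.4], [0, -0.06, -0.16, 0, 0, 0, 0.4], [0, 0, 0, 0, 0, 0, 0.4]]])

```text
time: 15.58
tool_pos: [0.5248, 0.1299, 0.0342]
orientation: [0.649, 0.281, -0.648, 0.282]
wrist_force: [-0.2, -1.4, 4.7]
gripper_width: 0.0473
```

Call:
arm_command(steps=[[[0.005, -0.06, -0.16, 0, 0, 0, 0.4], [0, -0.06, -0.16, 0, 0, 0, 0.4], [0, -0.06, -0.16, 0, 0, 0, 0.4], [0, -0.06, -0.16, 0, 0, 0, 0.4], [0, 0, 0, 0, 0, 0, 0.4]]])

```text
time: 16.2
tool_pos: [0.535, 0.1539, 0.0341]
orientation: [0.649, 0.281, -0.649, 0.282]
wrist_force: [-1.2, -4.0, 6.4]
gripper_width: 0.0472
```

```bash
python3 - <<'E'
from h import *
o=get_obs(); print(o['time'],o['tool_pos'],o['gripper_width'],o['wrist_force'])
print(go([.5463,.1866,.0342]))
s=camera("side")
cv2.imwrite("pics/sl.png",cv2.resize(s[140:280,180:330],None,fx=4,fy=4,interpolation=3)[:,:,::-1])
for r in regions_of("side","block_mid"): print(r['p'],r['bbox'],r['mask'].sum())
E
```

```text
16.2 [0.53501495 0.1539299  0.03412325] 0.04715166214849884 [-1.22261818 -4.03584275  6.36576159]
[ -0.12301844 -14.06569867 -31.57269289]
0.96 [335.4, 256.2, 358.3, 277.8] 402
0.79 [242.6, 197.9, 260.2, 219.1] 295
0.79 [400.5, 311.4, 428.1, 335.9] 498
```

View pics/sl.png

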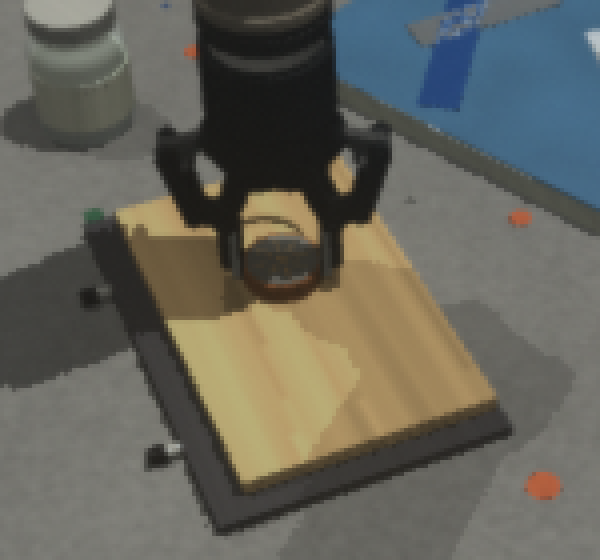

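```bash
cat > ov.py <<'E'
from h import *
import sys
name=sys.argv[1]; dz=float(sys.argv[2]) if len(sys.argv)>2 else 0.0
o=get_obs(); p=o['tool_pos']; F=6
s=cv2.resize(camera("side"),None,fx=F,fy=F,interpolation=3); a=np.linspace(0,2*np.pi,80)
def circ(x,y,r,z,col):
    q=proj("side",np.c_[x+r*np.cos(a),y+r*np.sin(a),0*a+z]); cv2.polylines(s,[np.int32((q+.5)*F)],True,col,1); return q.mean(0)
zb=p[2]-.0121+dz
circ(p[0],p[1],.025,zb,(0,255,0)); c=circ(p[0],p[1],.025,zb+.014,(0,255,0)); circ(.5463,.1866,.0265,.022,(255,0,0))
u,v=np.int32(c*F); cv2.imwrite(f"pics/{name}.png",s[v-230:v+230,u-300:u+300][:,:,::-1])
print(p,o['wrist_force'],o['time'])
E
python3 ov.py ov1
```

```text
[0.53501586 0.15395719 0.03414693] [-0.61848586 -3.2656028   6.62283799] 16.3
```

View pics/ov1.png

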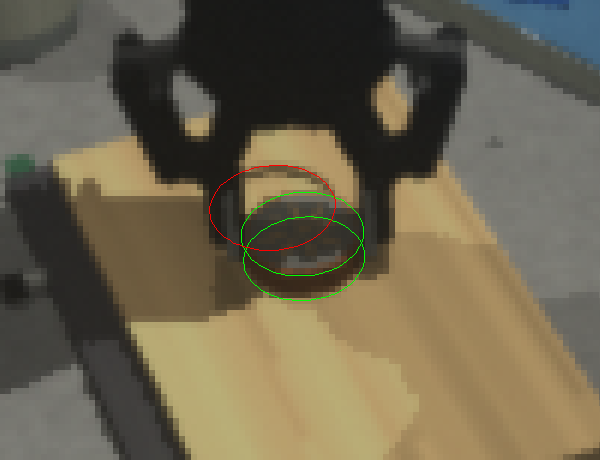

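Call:
arm_command(steps=[[[0, -0.08, -0.17, 0, 0, 0, 0.4], [0, -0.08, -0.17, 0, 0, 0, 0.4], [0, -0.08, -0.17, 0, 0, 0, 0.4], [0, -0.08, -0.17, 0, 0, 0, 0.4], [0, 0, 0, 0, 0, 0, 0.4]]])

```text
time: 16.98
tool_pos: [0.5441, 0.1854, 0.0333]
orientation: [0.649, 0.282, -0.648, 0.282]
wrist_force: [1.6, 0.6, -0.2]
gripper_width: 0.0468
```

```bash
python3 - <<'E'
from h import *
o=get_obs(); print(o['time'],o['tool_pos'],o['wrist_force'],o['moment'])
print(go([.5463,.1866,.0342]))
E
```

```text
16.975 [0.54412093 0.18543164 0.03327475] [ 1.61215748  0.5993184  -0.20330627] [ 0.0676256  -0.32014324  0.04789863]
[-0.92036616  0.79849514 -2.34196945]
```

Call:
arm_command(steps=[[[0.02, 0, 0, 0, 0, 0, 0.4], [0.02, 0, 0, 0, 0, 0, 0.4], [0, 0, 0, 0, 0, 0, 0.4]]])

```text
time: 17.35
tool_pos: [0.5442, 0.185, 0.0318]
orientation: [0.649, 0.282, -0.648, 0.282]
wrist_force: [3.6, 1.0, 1.0]
gripper_width: 0.047
```

Call:
arm_command(steps=[[[0, 0.01, -0.012, 0, 0, 0, 0.4], [0.025, 0, 0, 0, 0, 0, 0.4], [0, 0, 0, 0, 0, 0, 0.4]]])

```text
time: 17.73
tool_pos: [0.5444, 0.1849, 0.0307]
orientation: [0.649, 0.282, -0.648, 0.282]
wrist_force: [3.3, 2.3, 0.6]
gripper_width: 0.0472
```

Call:
arm_command(steps=[[[0.025, 0, 0, 0, 0, 0, 0.4], [0, 0, 0, 0, 0, 0, 0.4]]])

```text
time: 17.98
tool_pos: [0.5444, 0.1848, 0.0297]
orientation: [0.649, 0.282, -0.648, 0.282]
wrist_force: [4.1, 2.9, 2.0]
gripper_width: 0.047
```

Call:
arm_command(steps=[[[0, 0.005, -0.015, 0, 0, 0, 0.4], [0.02, 0, 0, 0, 0, 0, 0.4], [0, 0, 0, 0, 0, 0, 0.4]]])

```text
time: 18.35
tool_pos: [0.5444, 0.1847, 0.0291]
orientation: [-0.648, -0.282, 0.649, -0.282]
wrist_force: [1.8, 2.1, 5.9]
gripper_width: 0.0469
```

Call:
arm_command(steps=[[[0.02, 0, 0, 0, 0, 0, 0.4], [0, 0, 0, 0, 0, 0, 0.4]]])

```text
time: 18.6
tool_pos: [0.5444, 0.1848, 0.0291]
orientation: [-0.648, -0.282, 0.649, -0.281]
wrist_force: [-0.2, 1.2, 12.0]
gripper_width: 0.0468
```

Call:
arm_command(steps=[[[-0.02, 0, 0, 0, 0, 0, 0.4], [0, 0, 0, 0, 0, 0, 0.58], [0, 0, 0, 0, 0, 0, 0.62], [0, 0, 0, 0, 0, 0, 0.68], [0, 0, 0, 0, 0, 0, 0.75], [0, 0, 0, 0, 0, 0, 0.75]]])

```text
time: 19.35
tool_pos: [0.5441, 0.1847, 0.0285]
orientation: [-0.648, -0.282, 0.649, -0.282]
wrist_force: [-0.6, -0.6, 0.3]
gripper_width: 0.0638
```

```bash
python3 ov.py ov2
```

```text
[0.54409972 0.18472254 0.02847132] [-0.60704539 -0.5749664   0.33240401] 19.35
```

View pics/ov2.png

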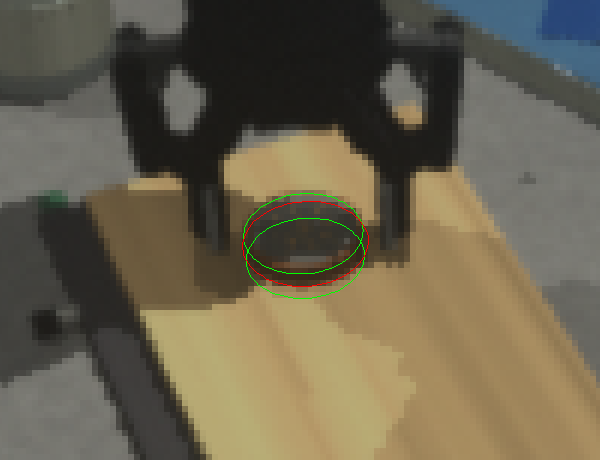

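Call:
arm_command(steps=[[[-0.1, 0, 0, 0, 0, 0, 0.75], [-0.3, 0, 0, 0, 0, 0, 0.75], [-0.8, 0, 0, 0, 0, 0, 0.75], [-1, 0, 0, 0, 0, 0, 0.75], [-1, 0, 0, 0, 0, 0, 0.75], [-1, 0, 0, 0, 0, 0, 0.75], [-0.5, 0.9, 0.8, 0, 0, 0, 0.75], [0, 0.9, 0.8, 0, 0, 0, 0.75], [0, 0.9, 0.8, 0, 0, 0, 0.75], [0, 0.9, 0.8, 0, 0, 0, 0.75], [0, 0.9, 0.8, 0, 0, 0, 0.75], [0, 0.9, 0.8, 0, 0, 0, 0.75], [0, 0, 0, 0, 0, 0, 0.75], [0, 0, 0, 0, 0, 0, 0.75]]])

```text
time: 21.15
tool_pos: [0.5715, -0.1024, 0.2172]
orientation: [0.649, 0.282, -0.648, 0.282]
wrist_force: [-0.4, 0.9, -0.0]
gripper_width: 0.064
```

```bash
python3 - <<'E'
from h import *
o=get_obs(); print(o['time'],o['tool_pos'],o['wrist_force'])
a=np.linspace(0,2*np.pi,80)
out=[]
for n in ["top","side"]:
    im=camera(n); cv2.imwrite(f"pics/fin_{n}.png",im[:,:,::-1])
    for r in regions_of(n,"block_mid"):
        c=cen(n,r['mask'],.029); print(n,r['p'],np.round(r['bbox']),np.round(cylcen(n,r['mask'],.025,.022,.031),4))
    F=8; s=cv2.resize(im,None,fx=F,fy=F,interpolation=3)
    c=proj(n,[[.5445,.185,.03]])[0]; u,v=np.int32(c*F); s0=s.copy()
    for z in (.031,.022):
        q=proj(n,np.c_[.5445+.025*np.cos(a),.185+.025*np.sin(a),0*a+z]); cv2.polylines(s,[np.int32((q+.5)*F)],True,(0,255,0),1)
    out.append(np.vstack([x[v-140:v+140,u-190:u+190] for x in (s0,s)]))
cv2.imwrite("pics/fin.png",np.hstack(out)[:,:,::-1])
E
```

```text
21.15 [ 0.57150659 -0.10235019  0.21715771] [-4.07027969e-01  9.33217446e-01 -6.83149581e-05]
top 0.69 [349. 190. 371. 211.] [ 0.5597 -0.1117]
top 0.56 [222. 198. 240. 218.] [0.5442 0.1861]
side 0.96 [401. 310. 430. 336.] [ 0.5478 -0.2994]
side 0.74 [333. 257. 357. 277.] [ 0.5548 -0.125 ]
side 0.57 [237. 190. 257. 207.] [0.5452 0.1867]
```

View pics/fin.png

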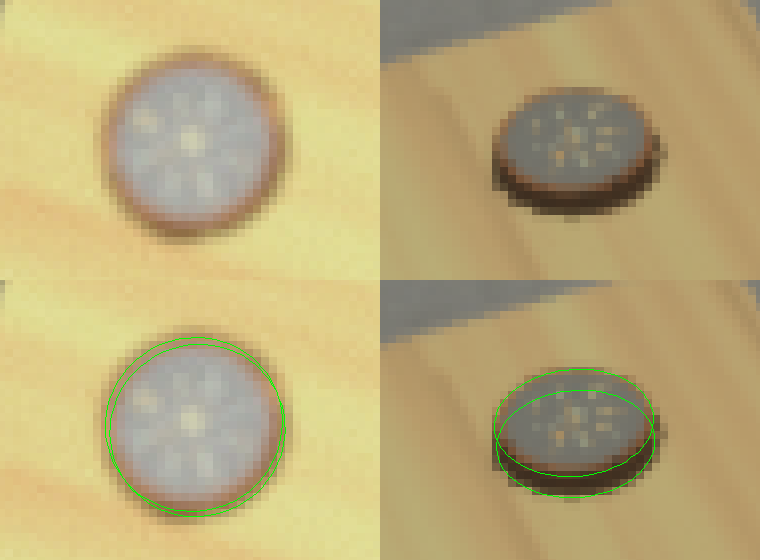

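View pics/fin_top.png

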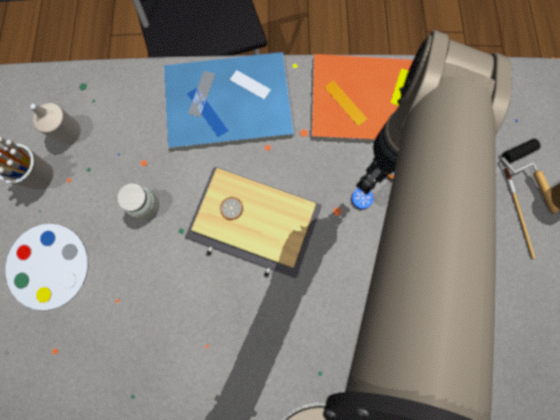

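Both views show the block level, matching the seated outline with 9 mm proud. The bed and jar haven't moved, so I'm handing it in.

```bash
python3 - <<'E'
from bench import *
print(finish_job(), get_obs()['time'])
E
```

```text
the job is handed in; nothing more can be done
the job is handed in; nothing more can be done
```

The larger brown block is in the recess, fully home and level, and I let go and handed in with the gripper well clear. I gripped it by its upper half, laid it on the bare end of the bed, and slid it to the recess under about 5–6 N. There it began to drop, so I eased it down, following the side forces.

**Last checks:**
- **Depth:** the tool went from 34.1 mm on the bed to 29.1 mm, which is exactly the recess's 5 mm. The downward force then rose to about 12 N, the highest I read during the job.
- **Pictures after letting go:** the top and side views both match the outline of a seated, level block. Its centre came out at about (0.544–0.545, 0.186–0.187) m.
- **Other things:** the bed and the jar look unmoved. The arm hid the square, the small block and one blue look-alike in the final top view. The gripper went nowhere near them at low height, but I did not measure them again.
- **Time:** the job took about 21.5 s of the 72 s allowed.

**Disagreement:** the gripper read 47 mm across the 50 mm block. I didn't find out why, but the grip held steady and the block stayed centred.

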